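# Open the battery hatch with the slot key

## Robot

A 6-joint arm with a two-finger parallel gripper is mounted at the origin on a cart in front of the work surface, level with it; the furniture and walls round the work are solid. World frame = base frame: x ahead of the robot, y to its left, z up, the work surface at z = 0. Lengths are in m, angles in rad, forces in N, time in s.
With the tool pointing down it reaches from about 0.375 to 0.9 m from the base axis. Payload 3.1 kg.
Tool frame: the origin (TCP) lies midway between the tips of the shut fingers; the grasp point (between the pads) lies 19 mm behind it; x points along the fingers, z is the direction in which the jaws open and shut, and the axes are right-handed (so a half turn about x gives the same grasp; the last joint's range is limited). The gripper opens to 85 mm and grips with 20 to 120 N. Pads are 22 mm wide; open, the fingers measure 114 mm over their backs; the gripper's body (76 mm by 85 mm) begins 54 mm behind the grasp point. The pads swing forward as they close: fully open they stand 13 mm farther back than shut.
Start: joints at [-1.284, 0.527, 1.433, -0, 1.181, -0.178], TCP at [0.28, -0.559, 0.231] pointing down, gripper open.
Joint ranges: [-3.08, 3.08], [-0.75, 2.2], [0.22, 2.44], [-1.43, 4.57], [0, 2.65], [-2.85, 2.85]. Speed limits (rad/s): [2.79, 2.79, 3.14, 3.14, 3.14, 3.14].

## Interface

Orientations are given as a unit quaternion [x, y, z, w].
In Python, from station import status, snapshot, camera_params, ticket gives the robot as it stands.
- The arm moves only by the tool arm_command, never from a script. Its argument "series" is a list that holds one entry, the list of rows, each a list of 4 numbers: the shift along the tool's x, y, z in mm, then the turn about the tool's x in rad. A call has 1 to 10 rows; each row shifts and turns the commanded pose from where the row before left it, along the tool's axes as they then stand; what a row does not reach is not made up. A row lasts 1/10 s, in which the tool goes at most 50 mm and 8.59 degrees, less where a joint would pass 70% of its speed; a pose out of reach is approached as far as the arm can. A call is refused whole if a number of a shift passes 50 or a number of a turn 0.15, either way. A call with a gripper value outside its range is refused whole. "jaw" is the opening in per cent of the stroke, from 0 (shut) to 100 (fully open), set as the call begins (left out, the last holds). The fingers move at their own pace and stop on an object; "force" is the grip in N (left out, the last holds). Time passes only in rows, so rows that do not move let the fingers close. It gives the time, the measured TCP pose, the force and the opening at its end, in the units of the state.
- status.sense(): the state, without advancing time (a new reading comes with each control period).
- snapshot(name): name is "scene" or "side" or "wrist"; returns the picture (384x512x3 uint8, red, green, blue); there is no depth.
- camera_params(name): a dict with "fovy" (degrees; the focal length in pixels is half the picture's height over the tangent of half this angle, whatever the lens; pixels are square), "cx", "cy" (the principal point, pixels), "extrinsics" (4x4, takes a point from camera to world coordinates); the wrist camera has in their place "mount" (4x4, takes a point from camera to tool coordinates, whose origin is the TCP and whose axes are the tool frame's). Camera axes: x right, y down, z forward; pixel columns grow to the right and rows downward; lengths in m; the calibration is good to about 2 mm. The wrist camera is an equidistant fisheye: a pixel r from the principal point sees the ray r / f radians off the axis. A picture is of the moment at which its call begins: read the wrist's pose just before it. camera_params takes no time and is no camera call.
- ticket.sign_off(): hands the job in, once; it reports no verdict.
The state is a dict: "t": time; "q": joint angles; "qd": joint speeds; "tau": joint torques, N m; "tcp_pos": TCP position; "tool_rot": TCP orientation; "force": force on the tool from outside, world axes, zero at the start; "ft_torque": the same for the moment, N m; "finger_gap": opening from 0.0 (shut) to 1.0 (fully open).
Only numpy, scipy, OpenCV 4.12 (cv2) and the standard library are available. Lean on these libraries where they do the work, as an engineer would, in place of code of your own. Each camera call takes 0.05 s, during which the arm holds its last target. There are 200 camera calls.

## Task

Open the battery hatch of the grey control unit: take the slot key out of its wooden stand, seat its blade in the slotted quarter-turn fastener of the hatch, press it in against its spring and turn it a quarter turn anticlockwise until the sprung hatch pops up. Then put the key back upright in its stand, fully down. Feel your way into the slot and never force the unit with more than 25 N; leave the other things where they are.

Things in the scene. Friction and masses are not known exactly. Their poses are not given: they have to be found in the camera images.
- key_center (a point): Middle of the slot key, a steel piece 70 mm long, 70 g, upright in its stand, blade down; z runs from blade to handle. Heights from this point: blade from -35 mm, round shank (10 mm across) from -23, round collar (22 mm across) from -5, flat handle (34 mm wide along y, 10 mm thick along x) from -1 to +35 mm. Grip the handle across its thickness. Same after a half turn about z.
- key_tip (a point): Middle of the end of the key's blade, 35 mm below key_center, same axes. The blade is 14 mm wide along y, 2.5 mm thick along x, 12 mm long.
- stand_hole (a point): Centre of the hole's mouth, on top of the key's stand, a fixed wooden block 56 x 56 x 40 mm; z up. The round hole is 18 mm across and 35 mm deep with a 2 mm chamfer. With the key home its collar rests on the block: key_tip 30 mm below this point, key_center 5 mm above it.
- slot (a point): Middle of the top of the fastener's round head (27 mm across, 2 mm proud of the hatch), 70 mm above the table. Axes: x to the hinge, y left, z up; this point does not turn. Its slot is 18 mm long, 4.5 wide, 7 deep, ends closed. Locked, it lies between 0.4 rad clockwise and 0.75 anticlockwise of y: not measured, feel for it. It turns anticlockwise, to a stop with the slot along x.
- hatch (a joint): Opening angle of the hatch, rad, 0 shut; hinged along the unit's far edge, 122 mm from the fastener. Once the fastener has been turned to its stop (free from about 0.2 rad before it) and let up, the head rises 2 mm and a spring lifts the hatch in about a second to about 0.55 rad.
- control_unit: Grey unit, fixed, 160 (x) x 187 (y) x 71 mm, dial on its right part 85 mm high; origin under its middle, front to -x. Hatch on its left part. The fastener's head sits on a spring: it gives at about 6 N, then 2 N per mm, to a hard stop 5 mm down (16 N). To turn, it must be held 2.5 mm or more down (11 N); turning then takes only 0.02 to 0.05 N m, or it is caught.
- spare_cell0: Bystander: battery cell standing upright, 26 mm across, 50 mm high; origin under its centre.
- spare_cell1: Bystander: second such cell.
- pliers_red: Bystander: pliers lying flat, 186 x 52 x 12 mm; origin under the middle.
- screwdriver_yellow: Bystander: small screwdriver lying flat, 158 x 27 x 23 mm; origin under the middle.
- masking_tape: Bystander: roll of tape lying flat, 98 mm across, 25 mm high; origin under the middle.
Mind the look-alikes: they are no part of the job. What is shaped like the part that bears stand_hole but purple is not meant.

How it is judged:
On the way, in this order (a step that is already met when the one before it is completed fails the run):
1. the key is lifted clear of its stand (z of key_tip in the frame of stand_hole above 0.005 m), for 0.1 s.
2. the key's blade is seated in the fastener's slot and pressed in while the hatch is shut (horizontal distance between key_tip and slot below 0.005 m and z of key_tip in the frame of slot below -0.0085 m and value of joint hatch below 0.03 rad), for 0.2 s.
3. the fastener is released and the hatch has popped up (value of joint hatch above 0.3 rad), for 0.2 s.
At the end, for the whole second after the job is handed in: The hatch stands open by more than 0.3 rad, and the key is at rest upright (within 0.12 rad) in its stand, its tip within 6 mm of the hole's axis and at least 26 mm below the mouth (30 mm when fully home) (value of joint hatch above 0.3 rad and horizontal distance between key_tip and stand_hole below 0.006 m and z of key_tip in the frame of stand_hole below -0.026 m and angle between key_center's own z axis and vertical below 0.12 rad and linear speed of slot_key below 0.02 m/s); the robot touches nothing.
It fails at once if the control unit, its hatch or its fastener is loaded with more than 25 N (contact force between any of slot_key, the fingers, the arm and control_unit above 25 N).
It fails at once if a bystander is moved by more than 30 mm (distance of any of spare_cell0, spare_cell1, pliers_red, screwdriver_yellow, masking_tape from where it was at the start of the episode above 0.03 m).
It also fails if it takes over 72 s, if anything falls off the work surface, if the arm or the gripper's body presses on something with over 40 N, if the wrist force passes 120 N, or if a joint passes its speed limit or range.

## Working session

There is one attempt and no reset: what is moved stays moved. The work goes in short steps, Python scripts to look and compute and a tool call to move; the robot and the scene stay as the last step left them, time stands still between calls to the robot, and variables do not carry over. Pictures are saved under pics/ and viewed, about 8 in all and at most 12, crops included, and the job is handed in when it is done.

Besides the shell and the picture viewer there is one more tool, called after "Emit:" in YAML: its name, and indented under it one key for each argument. arm_command: Moves the arm, as the interface text tells. Its arguments: {"type":"object","properties":{"series":{"type":"array"},"jaw":{"type":"number"},"force":{"type":"number"}},"required":["series"]}

```bash
mkdir -p pics; ls
python3 - <<'E'
from station import status,snapshot,camera_params
import cv2,numpy as np
s=status.sense();print({k:np.round(v,3).tolist() for k,v in s.items()})
ims=[]
for n in("scene","side"):
    im=snapshot(n)[:,:,::-1];cv2.imwrite(f"pics/{n}0.png",im)
    cv2.imwrite(f"pics/{n}0b.png",cv2.resize(im,(800,600),interpolation=cv2.INTER_CUBIC))
for n in("scene","side","wrist"):
    print({k:np.round(v,4).tolist() for k,v in camera_params(n).items()})
E
```

```text
pics
{'t': 0.0, 'q': [-1.284, 0.528, 1.434, 0.0, 1.181, -0.178], 'qd': [-0.0, -0.001, 0.0, -0.0, 0.0, 0.001], 'tau': [0.002, -44.235, -17.802, -0.0, 0.008, -0.0], 'tcp_pos': [0.28, -0.558, 0.23], 'tool_rot': [0.372, 0.602, -0.371, 0.601], 'force': [0.454, -0.086, 0.137], 'ft_torque': [0.081, 0.0, 0.009], 'finger_gap': 1.006}
{'fovy': 50.8626, 'cx': 259.9907, 'cy': 190.3453, 'extrinsics': [[-0.5731, -0.4328, 0.6959, -0.2092], [-0.8195, 0.2963, -0.4906, 0.5258], [0.0061, -0.8514, -0.5245, 0.6528], [0.0, 0.0, 0.0, 1.0]]}
{'fovy': 55.674, 'cx': 257.8596, 'cy': 192.4916, 'extrinsics': [[0.9867, -0.0903, 0.1349, 0.4321], [-0.1621, -0.5878, 0.7926, -0.7888], [0.0077, -0.804, -0.5946, 0.6487], [0.0, 0.0, 0.0, 1.0]]}
{'fovy': 65.7065, 'cx': 255.864, 'cy': 188.6492, 'mount': [[-0.0007, -0.3026, 0.9531, -0.1432], [-0.0001, -0.9531, -0.3026, 0.0779], [1.0, -0.0004, 0.0007, -0.0002], [0.0, 0.0, 0.0, 1.0]]}
```

View pics/scene0b.png

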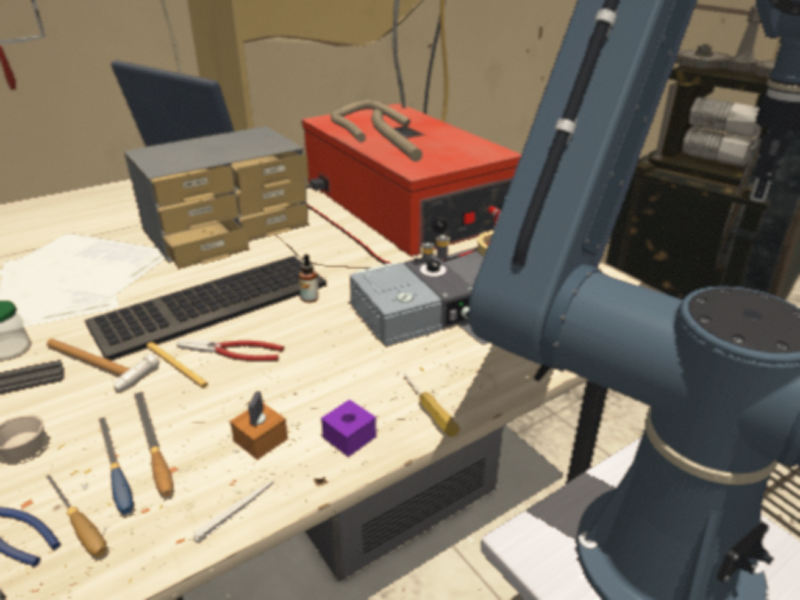

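View pics/side0b.png

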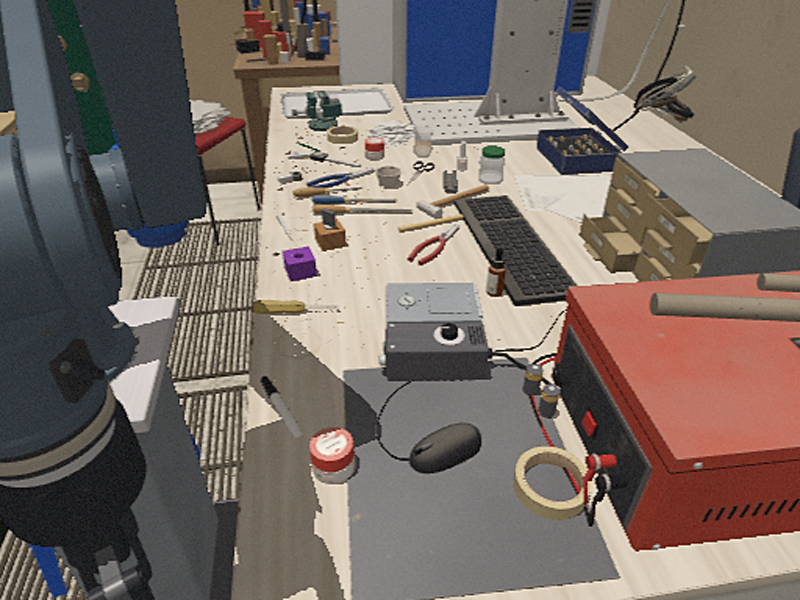

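The scene view shows a wooden, orange-brown stand with a key in it at about (258,430) and an empty purple block at (349,427); in the side view they are at (330,235) and (299,262). The purple one is the decoy. The fastener is at (404,296) in the scene view and (407,300) in the side view. I'll confirm this in an enlarged crop and measure.

```bash
cat > h.py <<'E'
import numpy as np,cv2
from station import status,snapshot,camera_params
from scipy.spatial.transform import Rotation as R
def ray(n,u,v):
    p=camera_params(n);E=np.array(p["extrinsics"]);f=192/np.tan(np.radians(p["fovy"]/2))
    d=E[:3,:3]@np.array([(u-p["cx"])/f,(v-p["cy"])/f,1]);return E[:3,3],d/np.linalg.norm(d)
def plane(n,u,v,z):
    o,d=ray(n,u,v);return o+d*(z-o[2])/d[2]
def tri(a,b):
    (o1,d1),(o2,d2)=ray("scene",*a),ray("side",*b)
    A=np.stack([d1,-d2],1);t=np.linalg.lstsq(A,o2-o1,rcond=None)[0]
    p,q=o1+t[0]*d1,o2+t[1]*d2;return (p+q)/2,np.linalg.norm(p-q)
def wray(u,v,s):
    p=camera_params("wrist");M=np.array(p["mount"]);f=192/np.tan(np.radians(p["fovy"]/2))
    x,y=u-p["cx"],v-p["cy"];r=np.hypot(x,y)+1e-9;th=r/f
    d=np.array([np.sin(th)*x/r,np.sin(th)*y/r,np.cos(th)])
    W=R.from_quat(s["tool_rot"]).as_matrix();return np.array(s["tcp_pos"])+W@M[:3,3],W@M[:3,:3]@d
def wplane(u,v,z,s):
    o,d=wray(u,v,s);return o+d*(z-o[2])/d[2]
def wproj(P,s):
    p=camera_params("wrist");M=np.array(p["mount"]);f=192/np.tan(np.radians(p["fovy"]/2))
    W=R.from_quat(s["tool_rot"]).as_matrix();c=M[:3,:3].T@(W.T@(np.array(P)-s["tcp_pos"])-M[:3,3])
    th=np.arctan2(np.hypot(c[0],c[1]),c[2]);k=f*th/np.hypot(c[0],c[1]);return p["cx"]+k*c[0],p["cy"]+k*c[1]
E
python3 - <<'E'
from h import *
a=cv2.imread("pics/scene0.png");b=cv2.imread("pics/side0.png")
def crop(im,x,y,w,h):return cv2.resize(im[y:y+h,x:x+w],(400,300),interpolation=cv2.INTER_CUBIC)
m=np.vstack([np.hstack([crop(a,130,235,80,60),crop(a,215,155,80,60)]),np.hstack([crop(b,175,125,64,48),crop(b,240,172,80,60)])])
cv2.imwrite("pics/m1.png",m)
for n,im,(x,y,w,h) in(("scene",a,(140,245,50,50)),("side",b,(195,130,35,32))):
    hsv=cv2.cvtColor(im,cv2.COLOR_BGR2HSV)[y:y+h,x:x+w]
    k=((hsv[...,0]>4)&(hsv[...,0]<16)&(hsv[...,1]>140)).astype(np.uint8)
    ys,xs=np.nonzero(k);print(n,len(xs),xs.min()+x,xs.max()+x,ys.min()+y,ys.max()+y)
E
```

```text
scene 667 148 182 260 292
side 144 201 220 135 159
```

View pics/m1.png

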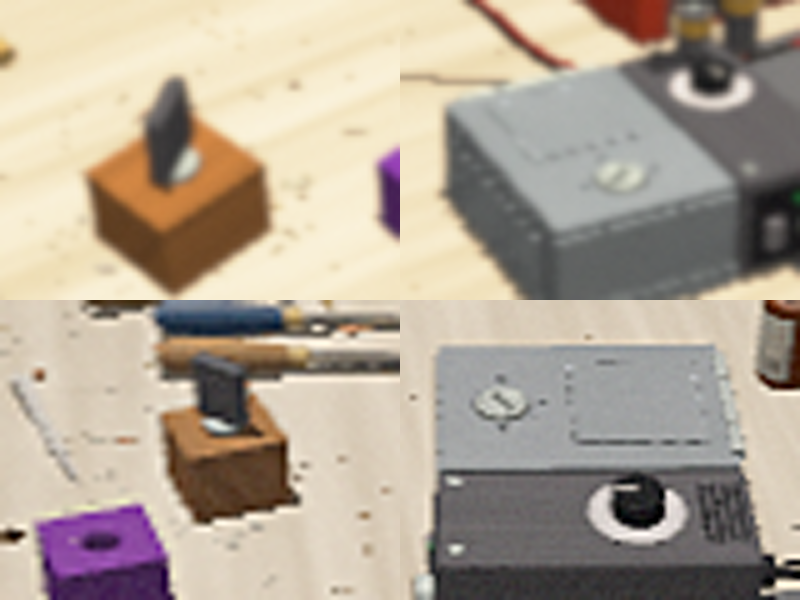

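The crop confirms it: the orange wooden stand holds the dark key, and the purple block is empty. The fastener is on the left, light-grey part of the unit. Now the rough positions.

Run:
```python
from h import *
np.set_printoptions(precision=4,suppress=True)
print("fast",tri((259.4,190.4),(260.2,192.6)),plane("scene",259.4,190.4,.07),plane("side",260.2,192.6,.07))
print("keytop",tri((165,252),(210.2,135.4)))
L,F,Rr=[plane("scene",*p,.04) for p in((147.6,270),(164.4,281),(183.6,269.4))]
print("stand",L,F,Rr,"ctr",(L+Rr)/2,np.linalg.norm(L-F),np.linalg.norm(F-Rr))
A,B,C=[plane("side",*p,.071) for p in((247.6,181),(303,181),(247.6,206))]
print("unit",A,B,C,B-A,C-A)
r=R.from_quat(status.sense()["tool_rot"]).as_matrix();print(r)
```

```text
fast (array([ 0.5684, -0.0191,  0.069 ]), np.float64(0.00296755461367096)) [ 0.5648 -0.0178  0.07  ] [ 0.5695 -0.0188  0.07  ]
keytop (array([0.456 , 0.306 , 0.0818]), np.float64(0.0004900153326641651))
stand [0.4706 0.3457 0.04  ] [0.4184 0.3292 0.04  ] [0.4277 0.2802 0.04  ] ctr [0.4492 0.313  0.04  ] 0.05474036447524314 0.04993094230501095
unit [0.5436 0.0389 0.071 ] [0.6966 0.0155 0.071 ] [ 0.528  -0.0717  0.071 ] [ 0.1531 -0.0234  0.    ] [-0.0156 -0.1106  0.    ]
[[-0.0006  0.8939  0.4483]
 [ 0.0019  0.4483 -0.8939]
 [-1.      0.0003 -0.002 ]]
```

```bash
cat >> h.py <<'E'
def plan(P,yaw,n,s=None):
    """rows to bring tcp to P, with jaw axis at yaw (world), in n rows, tool kept vertical"""
    s=s or status.sense();W=R.from_quat(s["tool_rot"]).as_matrix();y0=np.arctan2(W[1,2],W[0,2])
    dy=yaw-y0;d=(np.array(P)-s["tcp_pos"])/n;rows=[]
    for i in range(n):
        a=y0+dy*i/n;z=np.array([np.cos(a),np.sin(a),0]);x=np.array([0,0,-1.]);y=np.cross(z,x)
        rows.append([round(float(d@x*1e3),1),round(float(d@y*1e3),1),round(float(d@z*1e3),1),round(-dy/n,3)])
    print("yaw0",round(y0,3),"tcp",np.round(s["tcp_pos"],4));
    for k in range(0,n,10):print(rows[k:k+10])
def say():
    s=status.sense();W=R.from_quat(s["tool_rot"]).as_matrix()
    print("t",round(s["t"],2),"tcp",np.round(s["tcp_pos"],4),"yaw",round(np.arctan2(W[1,2],W[0,2]),3),"ax",np.round(W[:,0],3),"F",np.round(s["force"],1),"M",np.round(s["ft_torque"],2),"gap",round(s["finger_gap"],3),"q",np.round(s["q"],2));return s
E
python3 -c "
from h import *
plan((.53,-.03,.19),-.1,13)"
```

```text
yaw0 -1.106 tcp [ 0.28   -0.558   0.2304]
[[3.1, 35.4, -27.7, np.float64(-0.077)], [3.1, 37.4, -24.9, np.float64(-0.077)], [3.1, 39.2, -21.9, np.float64(-0.077)], [3.1, 40.8, -18.8, np.float64(-0.077)], [3.1, 42.2, -15.6, np.float64(-0.077)], [3.1, 43.2, -12.3, np.float64(-0.077)], [3.1, 44.0, -8.9, np.float64(-0.077)], [3.1, 44.6, -5.5, np.float64(-0.077)], [3.1, 44.9, -2.0, np.float64(-0.077)], [3.1, 44.9, 1.5, np.float64(-0.077)]]
[[3.1, 44.7, 4.9, np.float64(-0.077)], [3.1, 44.2, 8.4, np.float64(-0.077)], [3.1, 43.4, 11.8, np.float64(-0.077)]]
```

Emit:
arm_command:
  series:
    - [[3,35,-28,-0.077],[3,37,-25,-0.077],[3,39,-22,-0.077],[3,41,-19,-0.077],[3,42,-16,-0.077],[3,43,-12,-0.077],[3,44,-9,-0.077],[3,45,-5,-0.077],[3,45,-2,-0.077],[3,45,1,-0.077]]

```text
t: 1.1
tcp_pos: [0.4723, -0.1505, 0.201]
tool_rot: [0.117, 0.697, -0.117, 0.697]
force: [0.7, 0.5, -0.6]
finger_gap: 0.995
```

Emit:
arm_command:
  series:
    - [[3,45,5,-0.077],[3,44,8,-0.077],[3,43,12,-0.077],[0,0,0,0],[0,0,0,0]]

```text
t: 1.6
tcp_pos: [0.5298, -0.0298, 0.1918]
tool_rot: [0.036, 0.707, -0.036, 0.706]
force: [-0.9, -1.1, -0.6]
finger_gap: 1.002
```

Run:
```python
from h import *
s=say();im=snapshot("wrist")[:,:,::-1]
cv2.imwrite("pics/w1.png",im);cv2.imwrite("pics/w1b.png",cv2.resize(im,(800,600),interpolation=cv2.INTER_CUBIC))
import json;json.dump({k:np.array(v).tolist() for k,v in s.items()},open("s1.json","w"))
plan((.45,.31,.19),1.05,9)
print(wproj((.568,-.019,.07),s))
```

```text
t 1.6 tcp [ 0.5298 -0.0298  0.1918] yaw -0.102 ax [-0.001 -0.    -1.   ] F [-0.9 -1.1 -0.6] M [ 0.02 -0.01  0.01] gap 1.002 q [-0.27  0.46  1.71 -0.    0.98 -0.16]
yaw0 -0.104 tcp [ 0.5295 -0.0309  0.1919]
[[0.2, 36.7, -12.7, np.float64(-0.128)], [0.2, 38.1, -7.9, np.float64(-0.128)], [0.2, 38.8, -3.0, np.float64(-0.128)], [0.2, 38.8, 2.0, np.float64(-0.128)], [0.2, 38.3, 6.9, np.float64(-0.128)], [0.2, 37.1, 11.8, np.float64(-0.128)], [0.2, 35.3, 16.4, np.float64(-0.128)], [0.2, 32.9, 20.8, np.float64(-0.128)], [0.2, 29.9, 24.8, np.float64(-0.128)]]
(np.float64(295.7578903901996), np.float64(166.78455246865738))
```

View pics/w1b.png

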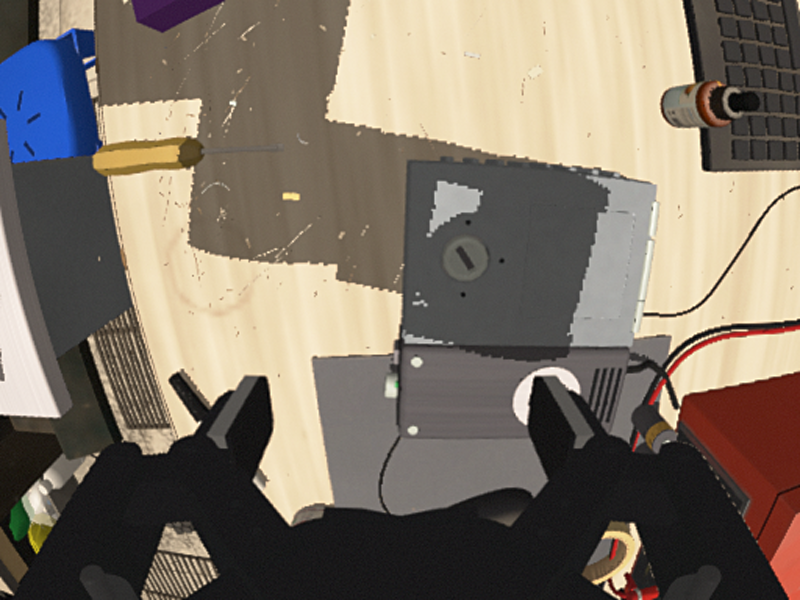

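The wrist view shows the fastener at about (466,259). Its dark slot runs from (458,246) to (473,272). Next, on to the stand.

Emit:
arm_command:
  series:
    - [[0,37,-13,-0.128],[0,38,-8,-0.128],[0,39,-3,-0.128],[0,39,2,-0.128],[0,38,7,-0.128],[0,37,12,-0.128],[0,35,16,-0.128],[0,33,21,-0.128],[0,30,25,-0.128],[0,0,0,0]]

```text
t: 2.65
tcp_pos: [0.4504, 0.3126, 0.1925]
tool_rot: [-0.354, 0.611, 0.355, 0.612]
force: [0.8, -1.2, -0.4]
finger_gap: 1.002
```

Run:
```python
from h import *
import json
s=say();im=snapshot("wrist")[:,:,::-1]
cv2.imwrite("pics/w2.png",im);json.dump({k:np.array(v).tolist() for k,v in s.items()},open("s2.json","w"))
u,v=wproj((.453,.31,.05),s);print(u,v)
x,y=int(u)-64,int(v)-48
x=max(0,min(x,384));y=max(0,min(y,288))
c=cv2.resize(im[y:y+96,x:x+128],(800,600),interpolation=cv2.INTER_CUBIC);print("crop",x,y,800/128)
cv2.imwrite("pics/w2b.png",c)
# slot
s1=json.load(open("s1.json"));w=cv2.imread("pics/w1.png",0)
p=w[150:182,282:314];
q=cv2.resize(p,None,fx=8,fy=8,interpolation=cv2.INTER_CUBIC)
print(p[4:28:1,4:28:1])
```

```text
t 2.65 tcp [0.4504 0.3126 0.1925] yaw 1.05 ax [ 0.     0.001 -1.   ] F [ 0.8 -1.2 -0.4] M [-0.04  0.01 -0.01] gap 1.002 q [ 0.4   0.48  1.67  0.    1.   -0.65]
254.3421970228427 179.20906911561235
crop 190 131 6.25
[[ 74  80  83  87  94 101 105 109 111 110 107 107 104 103 106 103 103 105
  103  97  89  81  77  76]
 [ 82  83  87  94 102 106 108 106 105 104 101 101  99  99  98 101 101 104
  102 103  96  86  77  72]
 [ 85  88  94 103 108 109 102 102  99 100  99  98  95  96  94  96  97 100
  101 103 103  97  88  76]
 [ 88  96 103 108 105 104  99  86  75  86  98  96  93  95  97  94  93  98
   98  99 103 100  99  88]
 [ 96 102 107 106 104 100  84  58  47  62  89 100  96  96  97  96  94  98
   96 100 100 101 102  97]
 [ 99 104 105 104 101  84  58  44  46  45  61 100 101  99  98  98  97  98
   98  98 100 101 100 100]
 [103 103 101  97  99  85  52  42  46  45  48  87  99  98  98  97  99  95
   98  96  97  99 101 100]
 [103 103 101  97  97  96  69  48  45  49  45  60  84 100  97  97  97  97
   98  97  98  97 100 100]
 [103 103  99  97  98 100  93  69  46  46  45  46  65  99  99  96  97  97
   
[... 839 characters left out ...]
04  99  99  97  96  97  99  98  97  98 101  92  49  44  50  64  82
   91  97  98 101 103 103]
 [101 101 104 102  97  97  97  96  96  98  96  99  98  69  64  80  82  89
   92  96  99 103 102  97]
 [ 93 102 101 104 101  97  97  97  97  97  96  98  98  90  87  87  88  89
   96 103 101 102 100  85]
 [ 82  97 101 104 101  99  97  96  96  96  96  97  98  98  95  91  98 105
  102 104 103 100  88  74]
 [ 75  89 100 101 104 102 100 100 101  99  97  98  98  98  95 103 106 105
  101 102 100  94  76  69]
 [ 73  77  88  97 101 103 102 103 105 104 101 107 105 100 103 107 104 102
  100  97  96  81  73  74]
 [ 75  72  73  81  89  99 100 101 101 104 103 106 106 104 103 104 100 101
   96  86  76  73  76  76]]
```

View pics/w2b.png

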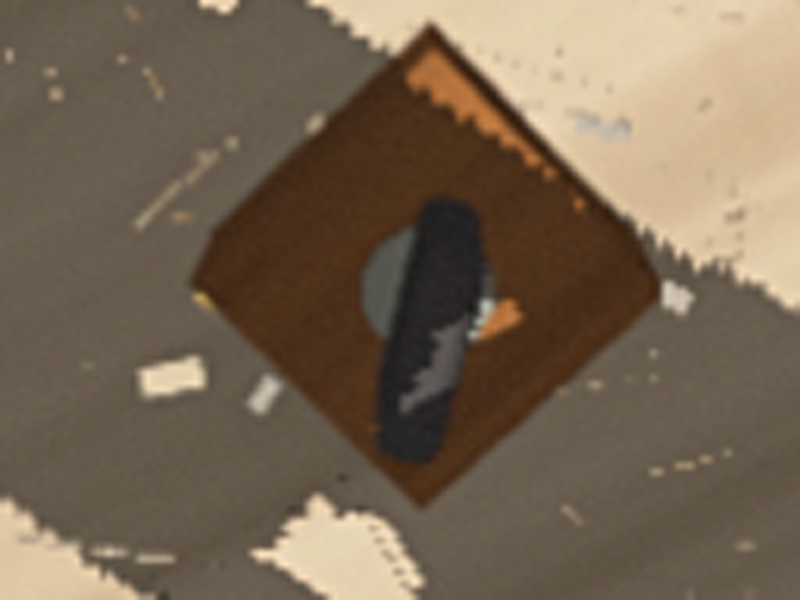

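The crop shows the handle's dark top running from about (448,200) to (410,462), with the collar centred near (427,283). I'll compute the key and slot poses from these.

Run:
```python
from h import *
import json
np.set_printoptions(precision=4,suppress=True)
s=json.load(open("s2.json"));im=cv2.imread("pics/w2.png");c=im[131:227,190:318].astype(int)
B,G,Rr=c[...,0],c[...,1],c[...,2]
m=((B>=Rr-6)&(G<110)&(np.abs(B-G)<25)).astype(np.uint8)
m[:25]=0;m[78:]=0;m[:,:54]=0;m[:,82:]=0
dark=((m>0)&(G<62)).astype(np.uint8)
dark=cv2.morphologyEx(dark,cv2.MORPH_CLOSE,np.ones((5,5)))
n,l,st,_=cv2.connectedComponentsWithStats(dark);k=1+np.argmax(st[1:,4]);print(st[k])
ys,xs=np.nonzero(l==k)
P=np.array([wplane(x+190,y+131,.08,s)[:2] for x,y in zip(xs,ys)])
(ct,sz,an)=cv2.minAreaRect((P*1000).astype(np.float32));bx=cv2.boxPoints((ct,sz,an));print(ct,sz,an);print(bx)
C=P-P.mean(0);u=np.linalg.svd(C,full_matrices=False)[2][0];print("long axis yaw",np.arctan2(u[1],u[0]))
# in tool frame per-row midlines
for y in range(32,75,4):
    q=xs[ys==y]; print(y+131,q.min()+190,q.max()+190,wplane(q.mean()+190,y+131,.08,s)[:2])
# collar via top face at z=.044: handle axis
print("collar",wplane(190+427/6.25,131+283/6.25,.044,s))
# stand corners z=.04
K=[wplane(190+a/6.25,131+b/6.25,.04,s)[:2] for a,b in((430,25),(660,285),(422,508),(192,285))]
K=np.array(K);print("stand",K.mean(0),np.linalg.norm(K-np.roll(K,1,0),axis=1))
# slot
s=json.load(open("s1.json"));w=cv2.imread("pics/w1.png",0)
Y,X=np.nonzero(w[155:177,288:309]<72);X+=288;Y+=155
# keep those inside disc
k=np.hypot(X-298,Y-165.8)<8.5;X=X[k];Y=Y[k]
P=np.array([wplane(x,y,.07,s)[:2] for x,y in zip(X,Y)])
(ct,sz,an)=cv2.minAreaRect((P*1000).astype(np.float32));print("slot",ct,sz)
u=np.linalg.svd(P-P.mean(0),full_matrices=False)[2][0];print(P.mean(0),"yaw",np.arctan2(u[1],u[0])%np.pi)
g=cv2.resize(w[140:192,272:324],None,fx=8,fy=8,interpolation=cv2.INTER_CUBIC)
ci=cv2.HoughCircles(g,cv2.HOUGH_GRADIENT,1,200,param1=80,param2=20,minRadius=80,maxRadius=160);print(ci)
if ci is not None:
    a,b,r=ci[0][0];print("disc",wplane(272+(a-3.5)/8,140+(b-3.5)/8,.07,s),np.linalg.norm(wplane(272+(a+r)/8,140+b/8,.07,s)-wplane(272+a/8,140+b/8,.07,s)))
# hatch edge corners for unit yaw (wrist pic 800-scale)
f=.64
for a,b in(((408,160),(402,345)),((402,345),(634,347))):
    p,q=wplane(a[0]*f,a[1]*f,.071,s),wplane(b[0]*f,b[1]*f,.071,s);print("edge",p,q,np.arctan2(*(q-p)[1::-1]))
```

```text
[ 61  32  17  42 406]
(451.4804992675781, 315.1285705566406) (11.467400550842285, 38.40542984008789) 46.496212005615234
[[433.6051 324.189 ]
 [461.4617 297.7505]
 [469.3559 306.0682]
 [441.4993 332.5066]]
long axis yaw -0.7262233625278357
163 260 260 [0.4354 0.326 ]
167 257 265 [0.439 0.325]
171 255 266 [0.4419 0.3228]
175 255 267 [0.4453 0.3214]
179 253 265 [0.4476 0.318 ]
183 252 260 [0.4495 0.3139]
187 252 258 [0.4524 0.3112]
191 251 258 [0.4554 0.3089]
195 251 261 [0.4594 0.3082]
199 251 260 [0.4625 0.3059]
203 252 258 [0.4657 0.3036]
collar [0.4538 0.3142 0.044 ]
stand [0.4542 0.3138] [0.0583 0.0576 0.0559 0.055 ]
slot (569.5780639648438, -18.048269271850586) (4.247631549835205, 14.242501258850098)
[ 0.5695 -0.018 ] yaw 2.0607628808236056
None
edge [0.542  0.0419 0.071 ] [ 0.5273 -0.069   0.071 ] -1.7023088496438112
edge [ 0.5273 -0.069   0.071 ] [ 0.6842 -0.0897  0.071 ] -0.13137179054975295
```

Emit:
arm_command:
  series:
    - [[0,-1,1,0.112],[0,-1,1,0.112],[30,0,0,0],[30,0,0,0],[25,0,0,0],[20,0,0,0],[10,0,0,0],[0,0,0,0],[0,0,0,0]]

```text
t: 3.6
tcp_pos: [0.4546, 0.3102, 0.0779]
tool_rot: [-0.282, 0.648, 0.282, 0.649]
force: [0.3, 0.1, 0.5]
finger_gap: 1.003
```

Run:
```python
from h import *
s=say();im=snapshot("wrist")[:,:,::-1];cv2.imwrite("pics/w3.png",im)
cv2.imwrite("pics/w3b.png",cv2.resize(im[120:360,96:416],(800,600),interpolation=cv2.INTER_CUBIC))
import json
s=json.load(open("s1.json"));f=.64
print("dots",(wplane(468*f,222*f,.068,s)+wplane(463*f,295*f,.068,s))/2)
```

```text
t 3.6 tcp [0.4546 0.3102 0.0779] yaw 0.821 ax [ 0.001  0.    -1.   ] F [0.3 0.1 0.5] M [ 0.02 -0.02 -0.07] gap 1.003 q [ 0.4   0.66  1.74 -0.    0.74 -0.43]
dots [ 0.57038143 -0.01919202  0.068     ]
```

View pics/w3b.png

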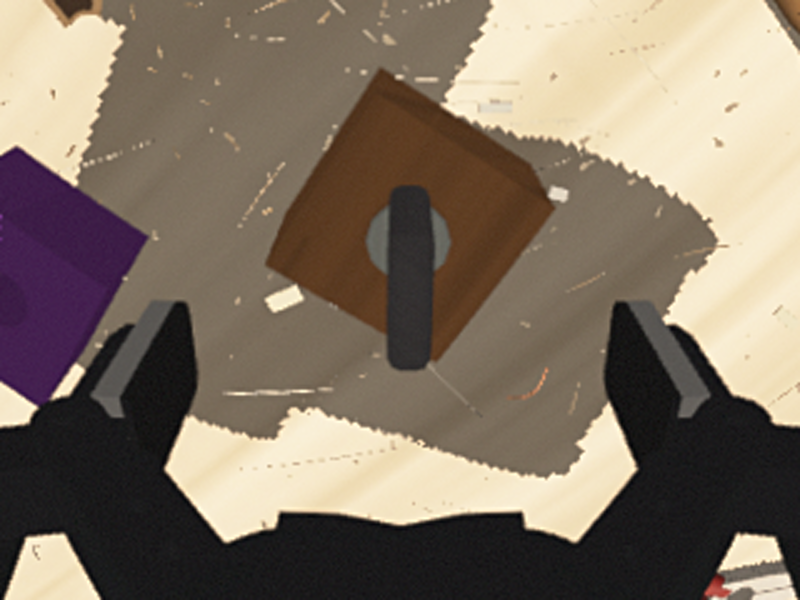

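The handle is vertical in the picture, so the yaw is right. It sits about 2 mm to the +z side, which agrees with the computed offset. I'll correct, descend and grip.

Emit:
arm_command:
  series:
    - [[5,3,2,0],[10,0,0,0],[10,0,0,0],[5.5,0,0,0],[0,0,0,0],[0,0,0,0]]

```text
t: 4.25
tcp_pos: [0.4527, 0.3145, 0.0464]
tool_rot: [-0.283, 0.648, 0.283, 0.648]
force: [0.0, -0.1, 0.5]
finger_gap: 0.998
```

Emit:
arm_command:
  series:
    - [[0,0,0,0],[0,0,0,0],[0,0,0,0],[0,0,0,0],[0,0,0,0],[0,0,0,0],[0,0,0,0],[0,0,0,0]]
  jaw: 0
  force: 90

```text
t: 5.05
tcp_pos: [0.453, 0.3146, 0.0471]
tool_rot: [-0.283, 0.648, 0.283, 0.648]
force: [-0.7, 0.1, 3.4]
finger_gap: 0.102
```

```bash
python3 -c "
from h import *
say()"
```

```text
t 5.05 tcp [0.453  0.3146 0.0471] yaw 0.823 ax [ 0.  0. -1.] F [-0.7  0.1  3.4] M [-0.02  0.05 -0.02] gap 0.102 q [ 0.4   0.71  1.75  0.    0.68 -0.42]
```

Emit:
arm_command:
  series:
    - [[-5,0,0,0],[-12,0,0,0],[-20,0,0,0],[-25,0,0,0],[-28,0,0,0],[0,0,0,0]]

```text
t: 5.65
tcp_pos: [0.4553, 0.3157, 0.1409]
tool_rot: [-0.283, 0.645, 0.283, 0.651]
force: [-0.1, 0.3, -1.1]
finger_gap: 0.103
```

```bash
python3 -c "
from h import *
say()
plan((.57,-.0185,.135),.49,8)"
```

```text
t 5.65 tcp [0.4553 0.3157 0.1409] yaw 0.823 ax [ 0.008  0.003 -1.   ] F [-0.1  0.3 -1.1] M [ 0.   -0.01  0.01] gap 0.103 q [ 0.4   0.55  1.7   0.    0.88 -0.42]
yaw0 0.823 tcp [0.4553 0.3157 0.1409]
[[0.7, -38.9, -20.9, np.float64(0.042)], [0.7, -39.8, -19.3, np.float64(0.042)], [0.7, -40.5, -17.6, np.float64(0.042)], [0.7, -41.2, -15.9, np.float64(0.042)], [0.7, -41.8, -14.1, np.float64(0.042)], [0.7, -42.4, -12.4, np.float64(0.042)], [0.7, -42.9, -10.6, np.float64(0.042)], [0.7, -43.3, -8.8, np.float64(0.042)]]
```

Emit:
arm_command:
  series:
    - [[1,-39,-20,0.042],[1,-40,-19,0.042],[1,-40,-18,0.042],[1,-41,-16,0.042],[0,-42,-14,0.042],[0,-42,-12,0.042],[0,-43,-11,0.042],[0,-43,-9,0.042],[0,0,0,0],[0,0,0,0]]

```text
t: 6.65
tcp_pos: [0.5665, -0.0197, 0.1323]
tool_rot: [-0.169, 0.687, 0.17, 0.686]
force: [-0.2, -0.5, -1.1]
finger_gap: 0.105
```

Run:
```python
from h import *
s=say();im=snapshot("wrist")[:,:,::-1];cv2.imwrite("pics/w4.png",im)
W=R.from_quat(s["tool_rot"]).as_matrix()
print("pred tip px",wproj(np.array(s["tcp_pos"])+.037*W[:,0],s),"slot px",wproj((.57,-.0185,.07),s))
cv2.imwrite("pics/w4b.png",cv2.resize(im[100:280,136:376],(800,600),interpolation=cv2.INTER_CUBIC))
plan((.57,-.0185,.135),.49,1)
```

```text
t 6.65 tcp [ 0.5665 -0.0197  0.1323] yaw 0.484 ax [-0.001  0.001 -1.   ] F [-0.2 -0.5 -1.1] M [0.06 0.04 0.  ] gap 0.105 q [-0.23  0.58  1.67  0.    0.89 -0.72]
pred tip px (np.float64(255.08649373522002), np.float64(217.9607228004805)) slot px (np.float64(260.21347279325283), np.float64(205.2070062323715))
yaw0 0.486 tcp [ 0.5659 -0.0185  0.1322]
[[-2.8, -1.9, 3.6, np.float64(-0.004)]]
```

View pics/w4b.png

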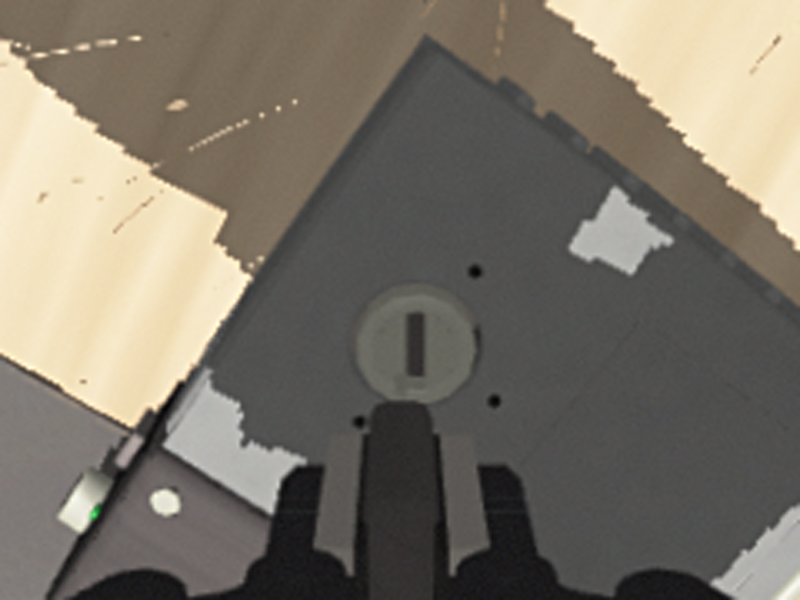

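The wrist view shows the fastener disc centred at crop (416,343), which is pixel (260.8,202.9). The slot is vertical in the picture, parallel to the handle and the blade.

Run:
```python
from h import *
s3=dict(tcp_pos=[.4546,.3102,.0779],tool_rot=R.from_matrix(np.array([[.001,-.7316,.6817],[0,.6817,.7316],[-1,0,0]])).as_quat())
c=wplane(259.2,216.4,.044,s3);g=np.array([.453,.3146]);d=c[:2]-g
a=.823;print("collar",c,"key in tool y,z mm",1e3*d@[-np.sin(a),np.cos(a)],1e3*d@[np.cos(a),np.sin(a)])
s=say();W=R.from_quat(s["tool_rot"]).as_matrix()
im=cv2.imread("pics/w4.png",0)
p=im[190:216,250:272]
Y,X=np.nonzero(p<62);print("slot px",X.mean()+250,Y.mean()+190,len(X),"x/y fit",np.polyfit(Y,X,1))
for q in((260.8,202.9),(X.mean()+250,Y.mean()+190)):
    S=wplane(*q,.07,s);d=S-s["tcp_pos"];print("slot",S,"tool yz mm",1e3*d@W[:,1],1e3*d@W[:,2])
```

```text
collar [0.45465897 0.31380964 0.044     ] key in tool y,z mm -1.7538000741450583 0.5486559069180781
t 6.7 tcp [ 0.5659 -0.0185  0.1322] yaw 0.486 ax [-0.002  0.001 -1.   ] F [-0.2  0.  -1.9] M [ 0.02 -0.05  0.  ] gap 0.105 q [-0.23  0.58  1.67  0.    0.89 -0.72]
slot px 260.15909090909093 203.10227272727272 88 x/y fit [-7.39955430e-03  1.02560419e+01]
slot [ 0.56883505 -0.01545794  0.07      ] tool yz mm 1.2421565492031885 4.122498967704608
slot [ 0.56849266 -0.01581874  0.07      ] tool yz mm 1.0831677685553391 3.6511964089032927
```

Emit:
arm_command:
  series:
    - [[6,1.2,1.8,0],[8,1.5,2,0],[6,0,0,0],[1.5,0,0,0],[0,0,0,0],[0,0,0,0]]

```text
t: 7.3
tcp_pos: [0.5692, -0.0144, 0.1113]
tool_rot: [-0.171, 0.686, 0.171, 0.686]
force: [-0.6, -0.3, -0.8]
finger_gap: 0.104
```

Run:
```python
from h import *
s=say();im=snapshot("wrist")[:,:,::-1];cv2.imwrite("pics/w5.png",im);si=snapshot("side")[:,:,::-1]
cv2.imwrite("pics/w5b.png",np.hstack([cv2.resize(im[150:270,206:306],(400,480),interpolation=cv2.INTER_CUBIC),cv2.resize(si[135:207,230:290],(400,480),interpolation=cv2.INTER_CUBIC)]))
```

```text
t 7.3 tcp [ 0.5692 -0.0144  0.1113] yaw 0.487 ax [ 0. -0. -1.] F [-0.6 -0.3 -0.8] M [-0.03  0.01  0.  ] gap 0.104 q [-0.22  0.62  1.68 -0.    0.85 -0.71]
```

View pics/w5b.png

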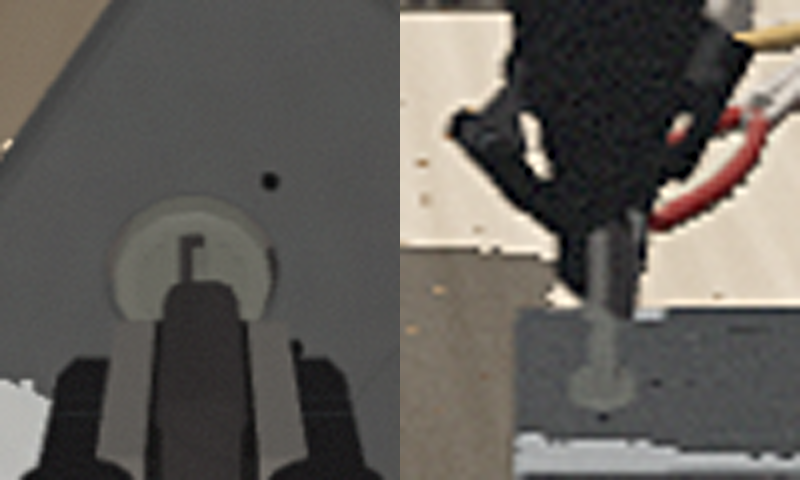

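In the wrist crop the blade (x about 191 to 206) lies about 1 mm to the right of the slot (178 to 205). It is also slightly too far along +y: slot end at 235, blade end at 247. I'll shift by z −1.1 and y −1.0, then feel down.

Emit:
arm_command:
  series:
    - [[0,-1,-1.1,0],[1,0,0,0],[1,0,0,0],[1,0,0,0],[1,0,0,0],[0.5,0,0,0],[0,0,0,0]]

```text
t: 8.1
tcp_pos: [0.5685, -0.0159, 0.1067]
tool_rot: [-0.17, 0.686, 0.171, 0.686]
force: [-0.5, -1.2, -0.9]
finger_gap: 0.099
```

Emit:
arm_command:
  series:
    - [[0.8,0,0,0],[0.8,0,0,0],[0,0,0,0]]

```text
t: 8.4
tcp_pos: [0.5685, -0.0159, 0.1051]
tool_rot: [-0.17, 0.686, 0.171, 0.686]
force: [0.4, 0.4, -0.8]
finger_gap: 0.101
```

Emit:
arm_command:
  series:
    - [[0.8,0,0,0],[0.8,0,0,0],[0.8,0,0,0],[0,0,0,0]]

```text
t: 8.8
tcp_pos: [0.5685, -0.0159, 0.1027]
tool_rot: [-0.17, 0.686, 0.171, 0.686]
force: [-1.1, -0.3, -1.3]
finger_gap: 0.104
```

Emit:
arm_command:
  series:
    - [[0.8,0,0,0],[0.8,0,0,0],[0,0,0,0]]

```text
t: 9.1
tcp_pos: [0.5685, -0.0159, 0.1011]
tool_rot: [-0.17, 0.686, 0.171, 0.686]
force: [-0.1, -0.2, -0.4]
finger_gap: 0.104
```

Emit:
arm_command:
  series:
    - [[0.6,0,0,0],[0.6,0,0,0],[0,0,0,0]]

```text
t: 9.4
tcp_pos: [0.5686, -0.016, 0.1003]
tool_rot: [-0.171, 0.686, 0.17, 0.686]
force: [-0.4, -0.7, 1.5]
finger_gap: 0.103
```

Emit:
arm_command:
  series:
    - [[0.6,0,0,0],[0.6,0,0,0],[0,0,0,0]]

```text
t: 9.7
tcp_pos: [0.5687, -0.016, 0.0993]
tool_rot: [-0.171, 0.686, 0.17, 0.686]
force: [-1.8, 0.7, 5.2]
finger_gap: 0.104
```

Emit:
arm_command:
  series:
    - [[0.7,0,0,0],[0.7,0,0,0],[0,0,0,0]]

```text
t: 10.0
tcp_pos: [0.5687, -0.016, 0.0982]
tool_rot: [-0.171, 0.686, 0.17, 0.686]
force: [-2.8, 0.2, 8.0]
finger_gap: 0.104
```

Emit:
arm_command:
  series:
    - [[0.7,0,0,0],[0.6,0,0,0],[0,0,0,0]]

```text
t: 10.3
tcp_pos: [0.5687, -0.016, 0.0972]
tool_rot: [-0.171, 0.686, 0.17, 0.686]
force: [-2.5, 0.7, 9.3]
finger_gap: 0.101
```

Emit:
arm_command:
  series:
    - [[0.7,0,-0.3,0],[0.7,0,-0.2,0],[0.4,0,0,0],[0,0,0,0]]

```text
t: 10.7
tcp_pos: [0.5687, -0.0161, 0.0959]
tool_rot: [-0.171, 0.686, 0.17, 0.687]
force: [-2.2, 0.9, 12.3]
finger_gap: 0.103
```

```bash
python3 -c "
from h import *
say()"
```

```text
t 10.7 tcp [ 0.5687 -0.0161  0.0959] yaw 0.487 ax [ 0.002 -0.    -1.   ] F [-2.2  0.9 12.3] M [ 0.2   0.47 -0.02] gap 0.103 q [-0.22  0.64  1.69  0.    0.81 -0.71]
```

Emit:
arm_command:
  series:
    - [[0,0,0,-0.05],[0,0,0,-0.05],[0,0,0,-0.05],[0,0,0,-0.05],[0,0,0,0]]

```text
t: 11.2
tcp_pos: [0.5683, -0.0162, 0.0959]
tool_rot: [-0.239, 0.665, 0.238, 0.666]
force: [-2.4, 0.4, 12.2]
finger_gap: 0.102
```

```bash
python3 -c "
from h import *
say()"
```

```text
t 11.2 tcp [ 0.5683 -0.0162  0.0959] yaw 0.688 ax [ 0.001 -0.    -1.   ] F [-2.4  0.4 12.2] M [ 0.01  0.56 -0.03] gap 0.102 q [-0.22  0.64  1.69 -0.    0.81 -0.91]
```

Emit:
arm_command:
  series:
    - [[0,0,0,-0.06],[0,0,0,-0.06],[0,0,0,-0.06],[0,0,0,-0.06],[0,0,0,-0.06],[0,0,0,0]]

```text
t: 11.8
tcp_pos: [0.5681, -0.0165, 0.0959]
tool_rot: [-0.336, 0.623, 0.335, 0.623]
force: [-3.7, 0.4, 12.0]
finger_gap: 0.101
```

```bash
python3 -c "
from h import *
say()"
```

```text
t 11.8 tcp [ 0.5681 -0.0165  0.0959] yaw 0.988 ax [ 0.    -0.001 -1.   ] F [-3.7  0.4 12. ] M [-0.14  0.68 -0.02] gap 0.101 q [-0.23  0.64  1.69 -0.    0.81 -1.21]
```

Emit:
arm_command:
  series:
    - [[0,0.3,-0.2,-0.06],[0,0.2,-0.2,-0.06],[0,0,0,-0.06],[0,0,0,-0.06],[0,0,0,-0.06],[0,0,0,0]]

```text
t: 12.4
tcp_pos: [0.5677, -0.017, 0.0959]
tool_rot: [-0.425, 0.565, 0.424, 0.565]
force: [-3.4, -2.3, 11.2]
finger_gap: 0.104
```

```bash
python3 -c "
from h import *
say()"
```

```text
t 12.4 tcp [ 0.5677 -0.017   0.0959] yaw 1.289 ax [ 0.001 -0.001 -1.   ] F [-3.4 -2.3 11.2] M [-0.32  0.64 -0.02] gap 0.104 q [-0.23  0.64  1.69 -0.    0.81 -1.51]
```

Emit:
arm_command:
  series:
    - [[0.3,0,0,-0.05],[0,0,0,-0.05],[0,0,0,-0.05],[0,0,0,0]]

```text
t: 12.8
tcp_pos: [0.5675, -0.0172, 0.0957]
tool_rot: [-0.467, 0.532, 0.465, 0.532]
force: [-3.0, -2.5, 12.8]
finger_gap: 0.105
```

```bash
python3 -c "
from h import *
say()"
```

```text
t 12.8 tcp [ 0.5675 -0.0172  0.0957] yaw 1.439 ax [ 0.001 -0.002 -1.   ] F [-3.  -2.5 12.8] M [-0.5   0.8  -0.01] gap 0.105 q [-0.23  0.64  1.69 -0.    0.81 -1.66]
```

Emit:
arm_command:
  series:
    - [[0,0,0,-0.05],[0,0,0,-0.04],[0,0,0,0]]

```text
t: 13.1
tcp_pos: [0.5677, -0.0174, 0.0957]
tool_rot: [-0.49, 0.511, 0.489, 0.51]
force: [-4.1, -3.2, 12.6]
finger_gap: 0.105
```

```bash
python3 -c "
from h import *
say()"
```

```text
t 13.1 tcp [ 0.5677 -0.0174  0.0957] yaw 1.528 ax [ 0.001 -0.002 -1.   ] F [-4.1 -3.2 12.6] M [-0.54  0.66 -0.01] gap 0.105 q [-0.23  0.64  1.69 -0.    0.81 -1.75]
```

Emit:
arm_command:
  series:
    - [[0,0,0,-0.04],[0,0,0,-0.04],[0,0,0,0]]

```text
t: 13.4
tcp_pos: [0.5678, -0.0179, 0.0958]
tool_rot: [0.51, -0.491, -0.508, -0.49]
force: [-3.3, -4.6, 12.7]
finger_gap: 0.101
```

```bash
python3 -c "
from h import *
say()"
```

```text
t 13.4 tcp [ 0.5678 -0.0179  0.0958] yaw 1.609 ax [ 0.001 -0.003 -1.   ] F [-3.3 -4.6 12.7] M [-0.83  0.72 -0.08] gap 0.101 q [-0.23  0.64  1.69 -0.    0.81 -1.83]
```

Emit:
arm_command:
  series:
    - [[-0.5,0.5,-0.7,0.05],[-2,0,0,0],[-4,0,0,0],[-10,0,0,0],[-20,3,0,0],[-30,5,0,0],[-30,5,0,0],[-20,0,0,0],[0,0,0,0],[0,0,0,0]]

```text
t: 14.4
tcp_pos: [0.5536, -0.0165, 0.2102]
tool_rot: [-0.496, 0.503, 0.497, 0.503]
force: [-0.8, 0.2, -0.7]
finger_gap: 0.104
```

Run:
```python
from h import *
s=say();im=snapshot("wrist")[:,:,::-1];si=snapshot("side")[:,:,::-1];cv2.imwrite("pics/side6.png",si)
cv2.imwrite("pics/w6b.png",np.hstack([cv2.resize(im,(400,300)),cv2.resize(si[110:260,210:410],(400,300),interpolation=cv2.INTER_CUBIC)]))
plan((.453,.3146,.16),.823,9)
```

```text
t 14.4 tcp [ 0.5536 -0.0165  0.2102] yaw 1.557 ax [-0.  0. -1.] F [-0.8  0.2 -0.7] M [ 0.04  0.02 -0.  ] gap 0.104 q [-0.23  0.46  1.64  0.    1.05 -1.79]
yaw0 1.557 tcp [ 0.5529 -0.0164  0.209 ]
[[5.4, 11.6, 36.6, np.float64(0.082)], [5.4, 14.6, 35.6, np.float64(0.082)], [5.4, 17.4, 34.3, np.float64(0.082)], [5.4, 20.1, 32.7, np.float64(0.082)], [5.4, 22.7, 31.0, np.float64(0.082)], [5.4, 25.2, 29.0, np.float64(0.082)], [5.4, 27.5, 26.9, np.float64(0.082)], [5.4, 29.6, 24.5, np.float64(0.082)], [5.4, 31.5, 22.1, np.float64(0.082)]]
```

View pics/w6b.png

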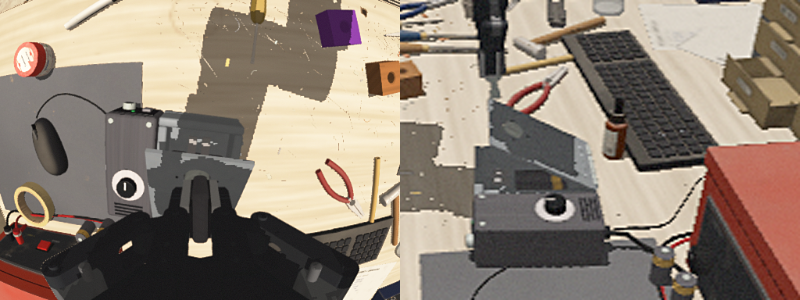

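The side view shows the hatch standing open and the key clear above it. I'll return the key to the stand.

Emit:
arm_command:
  series:
    - [[0,12,37,0.082],[3,15,36,0.082],[6,17,34,0.082],[6,20,33,0.082],[8,23,31,0.082],[8,25,29,0.082],[8,27,27,0.082],[8,30,24,0.082],[8,31,22,0.078],[0,0,0,0]]

```text
t: 15.5
tcp_pos: [0.4512, 0.3177, 0.1528]
tool_rot: [-0.284, 0.649, 0.285, 0.646]
force: [-0.5, 0.5, -0.4]
finger_gap: 0.1
```

Emit:
arm_command:
  series:
    - [[10,0,0,0],[15,0,0,0],[15,0,0,0],[10,0,0,0],[0,0,0,0],[0,0,0,0]]

```text
t: 16.1
tcp_pos: [0.4548, 0.3138, 0.1052]
tool_rot: [-0.283, 0.648, 0.282, 0.648]
force: [0.4, 0.3, -0.6]
finger_gap: 0.102
```

Run:
```python
from h import *
s=say();im=snapshot("wrist")[:,:,::-1];cv2.imwrite("pics/w7.png",im);si=snapshot("side")[:,:,::-1];cv2.imwrite("pics/side7.png",si)
plan((.453,.3146,.1),.823,1)
cv2.imwrite("pics/w7b.png",np.hstack([cv2.resize(im[140:290,186:311],(400,480),interpolation=cv2.INTER_CUBIC),cv2.resize(si[105:165,185:235],(400,480),interpolation=cv2.INTER_CUBIC)]))
```

```text
t 16.1 tcp [0.4548 0.3138 0.1052] yaw 0.822 ax [-0.001 -0.    -1.   ] F [ 0.4  0.3 -0.6] M [-0.01 -0.07  0.02] gap 0.102 q [ 0.4   0.61  1.72 -0.    0.81 -0.42]
yaw0 0.823 tcp [0.4551 0.3144 0.106 ]
[[6.0, 1.7, -1.3, np.float64(-0.0)]]
```

View pics/w7b.png

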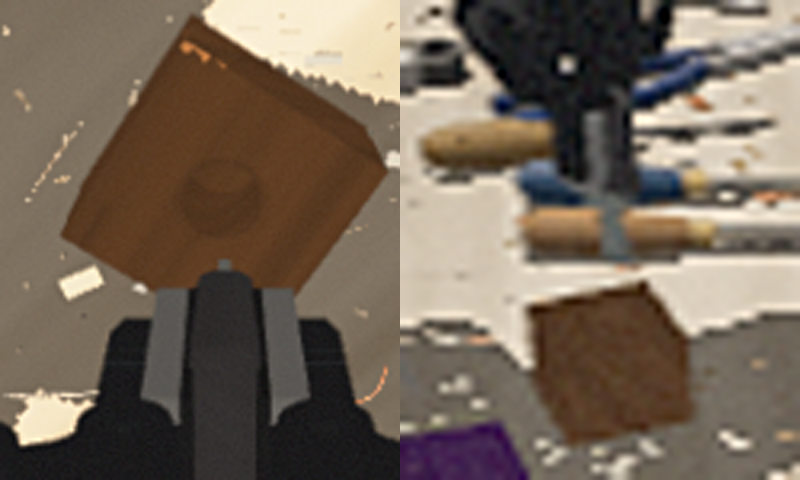

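Run:
```python
from h import *
s=say();W=R.from_quat(s["tool_rot"]).as_matrix()
d=wplane(255.06,201.9,.04,s)-s["tcp_pos"];print("hole tool y,z",1e3*d@W[:,1],1e3*d@W[:,2])
for yy in(7,5.25,6,8):
  print(yy,[wproj(np.array(s["tcp_pos"])+W@[x,yy*1e-3,0],s) for x in(.037,)])
print("seen",186+224/3.2,140+259/3.2)
```

```text
t 16.2 tcp [0.4551 0.3144 0.106 ] yaw 0.823 ax [ 0.001  0.    -1.   ] F [-0.2  0.8 -0. ] M [ 0.01 -0.   -0.03] gap 0.102 q [ 0.4   0.61  1.72 -0.    0.81 -0.42]
hole tool y,z 0.48212895441439046 -0.12179976329054323
7 [(np.float64(255.07163947919963), np.float64(207.83028455592074))]
5.25 [(np.float64(255.07449077111107), np.float64(210.32996935409582))]
6 [(np.float64(255.07326640610353), np.float64(209.2607052747383))]
8 [(np.float64(255.07001907098856), np.float64(206.39448486267509))]
seen 256.0 220.9375
```

The tip seems displaced from where it should be: seen near row 221, predicted about 209. The key may have tilted in the grip while the hatch rose, so I'll check in a composite view.

Run:
```python
from h import *
im=cv2.imread("pics/w7.png");si=cv2.imread("pics/side7.png");sc=snapshot("scene")[:,:,::-1]
cv2.imwrite("pics/scene7.png",sc)
f=lambda a,g:np.clip(255*(a/255.)**g,0,255).astype(np.uint8)
a=f(cv2.resize(im[190:240,231:281],(400,400),interpolation=cv2.INTER_CUBIC),.5)
b=f(cv2.resize(si[115:147,195:227],(400,400),interpolation=cv2.INTER_CUBIC),.7)
c=f(cv2.resize(sc[215:265,140:190],(400,400),interpolation=cv2.INTER_CUBIC),.7)
cv2.imwrite("pics/m8.png",np.hstack([np.hstack([a,b])]) if 0 else cv2.resize(np.hstack([a,b,c]),(800,267)))
```

```text
(no output)
```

View pics/m8.png

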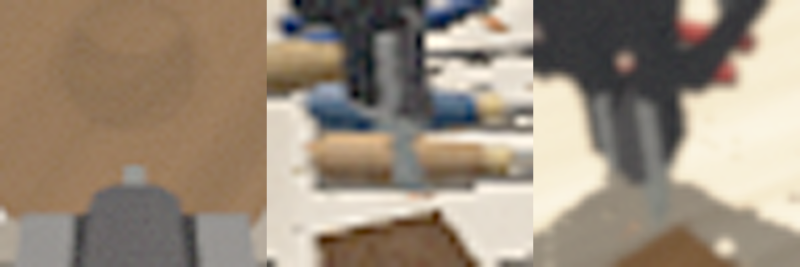

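Run:
```python
from h import *
s=say();W=R.from_quat(s["tool_rot"]).as_matrix()
p,e=tri((163.2,257.1),(212.4,137.5));d=p-s["tcp_pos"];print("tip",p,e,"tool",1e3*d@W)
# calibration check: tool-frame wrist ray for seen blade end (u,v) at depth of tip
x=124.;
u,v=231+133/5.34,190+168/5.34;o,r=wray(u,v,s)
for X in(.025,.03,.034,.037):
    t=(X-(o-s["tcp_pos"])@W[:,0])/(r@W[:,0]);q=W.T@(o+r*t-s["tcp_pos"]);print("wrist",q*1e3)
```

```text
t 16.25 tcp [0.4551 0.3145 0.1062] yaw 0.823 ax [ 0.001  0.001 -1.   ] F [ 0.4  0.7 -1.3] M [ 0.03 -0.03  0.06] gap 0.104 q [ 0.4   0.61  1.72 -0.    0.81 -0.42]
tip [0.4612865  0.31125551 0.06872262] 0.004397777961685063 tool [37.43771032 -6.72498305  1.72594426]
wrist [25.          2.62708257  0.55445681]
wrist [30.          0.41138009  0.54912482]
wrist [34.         -1.36118189  0.54485922]
wrist [37.         -2.69060337  0.54166002]
```

Triangulation and the wrist ray agree that the key tilted by about 0.13 rad, with the tip 7–9 mm towards tool −y. I'll put the tip over the hole, enter a little, then use the hole wall to straighten the key at low grip force.

Emit:
arm_command:
  series:
    - [[8,4.5,0,0],[8,4.5,0,0],[8,0,0,0],[2,0,0,0],[0,0,0,0]]

```text
t: 16.75
tcp_pos: [0.4474, 0.3206, 0.0788]
tool_rot: [-0.283, 0.649, 0.283, 0.648]
force: [0.4, -0.0, -0.6]
finger_gap: 0.103
```

Emit:
arm_command:
  series:
    - [[1.5,0,0,0],[1.5,0,0,0],[1.5,0,0,0],[1.5,0,0,0],[0,0,0,0]]

```text
t: 17.25
tcp_pos: [0.4478, 0.3206, 0.0734]
tool_rot: [-0.283, 0.648, 0.283, 0.648]
force: [0.2, -0.6, -0.3]
finger_gap: 0.103
```

Emit:
arm_command:
  series:
    - [[1.5,0,0,0],[1.5,0,0,0],[1.5,0,0,0],[1.5,0,0,0],[0,0,0,0]]

```text
t: 17.75
tcp_pos: [0.4477, 0.3206, 0.0673]
tool_rot: [-0.283, 0.648, 0.283, 0.648]
force: [-1.1, -0.6, -0.7]
finger_gap: 0.103
```

Emit:
arm_command:
  series:
    - [[1.5,0,0,0],[1.5,0,0,0],[0,0,0,0]]

```text
t: 18.05
tcp_pos: [0.4477, 0.3206, 0.0643]
tool_rot: [-0.283, 0.648, 0.283, 0.648]
force: [-0.4, -0.2, -1.2]
finger_gap: 0.107
```

Emit:
arm_command:
  series:
    - [[0,-1,0,0],[0,-1,0,0],[0,-1,0,0],[0,-1,0,0],[0,0,0,0]]
  force: 40

```text
t: 18.55
tcp_pos: [0.4508, 0.318, 0.0646]
tool_rot: [-0.283, 0.648, 0.283, 0.648]
force: [-0.5, 0.9, -0.3]
finger_gap: 0.103
```

Emit:
arm_command:
  series:
    - [[0,-1,0,0],[0,-1,0,0],[0,-1,0,0],[0,0,0,0]]

```text
t: 18.95
tcp_pos: [0.4514, 0.3173, 0.0646]
tool_rot: [-0.281, 0.649, 0.283, 0.648]
force: [-4.6, 6.8, 1.5]
finger_gap: 0.107
```

```bash
python3 -c "
from h import *
say()"
```

```text
t 18.95 tcp [0.4514 0.3173 0.0646] yaw 0.821 ax [-0.003  0.002 -1.   ] F [-4.6  6.8  1.5] M [ 1.33  0.91 -0.05] gap 0.107 q [ 0.41  0.68  1.75  0.    0.72 -0.42]
```

Emit:
arm_command:
  series:
    - [[0,-1,0,0],[0,-1,0,0],[0,0,0,0]]
  force: 20

```text
t: 19.25
tcp_pos: [0.4516, 0.3169, 0.0646]
tool_rot: [-0.28, 0.649, 0.284, 0.647]
force: [-6.3, 10.3, 2.4]
finger_gap: 0.1
```

```bash
python3 -c "
from h import *
say()"
```

```text
t 19.25 tcp [0.4516 0.3169 0.0646] yaw 0.82 ax [-0.005  0.004 -1.   ] F [-6.3 10.3  2.4] M [2.15 1.43 0.07] gap 0.1 q [ 0.41  0.68  1.74  0.01  0.72 -0.42]
```

Emit:
arm_command:
  series:
    - [[0,2,0,0],[0,1.5,0,0],[2,0,0,0],[2,0,0,0],[0,0,0,0]]

```text
t: 19.75
tcp_pos: [0.4509, 0.3172, 0.0602]
tool_rot: [-0.282, 0.649, 0.283, 0.648]
force: [-2.8, 4.0, 0.1]
finger_gap: 0.103
```

Emit:
arm_command:
  series:
    - [[2,0,0,0],[2,0,0,0],[0,0,0,0]]

```text
t: 20.05
tcp_pos: [0.4509, 0.3171, 0.0561]
tool_rot: [-0.282, 0.649, 0.283, 0.648]
force: [-3.4, 4.6, -0.4]
finger_gap: 0.101
```

```bash
python3 -c "
from h import *
say()"
```

```text
t 20.05 tcp [0.4509 0.3171 0.0561] yaw 0.822 ax [-0.002  0.    -1.   ] F [-3.4  4.6 -0.4] M [0.94 0.74 0.03] gap 0.101 q [ 0.41  0.69  1.75  0.    0.7  -0.41]
```

Emit:
arm_command:
  series:
    - [[2,1,0,0],[2,0,0,0],[1.5,0,0,0],[0,0,0,0]]

```text
t: 20.45
tcp_pos: [0.451, 0.3175, 0.0506]
tool_rot: [-0.283, 0.648, 0.283, 0.648]
force: [-2.3, 2.4, -0.7]
finger_gap: 0.1
```

```bash
python3 -c "
from h import *
say()"
```

```text
t 20.45 tcp [0.451  0.3175 0.0506] yaw 0.823 ax [-0.001 -0.    -1.   ] F [-2.3  2.4 -0.7] M [0.63 0.5  0.04] gap 0.1 q [ 0.41  0.7   1.75  0.    0.69 -0.41]
```

Emit:
arm_command:
  series:
    - [[1,0,0,0],[1,0,0,0],[1,0,0,0],[0,0,0,0]]

```text
t: 20.85
tcp_pos: [0.4511, 0.3176, 0.048]
tool_rot: [-0.283, 0.648, 0.283, 0.648]
force: [-3.0, 2.5, 1.8]
finger_gap: 0.1
```

Emit:
arm_command:
  series:
    - [[0,0,0,0],[0,0,0,0],[0,0,0,0],[0,0,0,0],[0,0,0,0],[0,0,0,0],[0,0,0,0],[0,0,0,0]]
  jaw: 100

```text
t: 21.65
tcp_pos: [0.4512, 0.3176, 0.048]
tool_rot: [-0.283, 0.648, 0.283, 0.648]
force: [0.9, 0.2, -0.1]
finger_gap: 0.998
```

Emit:
arm_command:
  series:
    - [[-8,0,0,0],[-20,0,0,0],[-30,0,0,0],[-30,0,0,0],[-30,0,0,0],[-25,0,0,0],[0,0,0,0],[0,0,0,0]]

```text
t: 22.45
tcp_pos: [0.4512, 0.3177, 0.1918]
tool_rot: [-0.283, 0.648, 0.283, 0.649]
force: [0.0, -0.7, -0.2]
finger_gap: 0.998
```

Run:
```python
from h import *
s=say();im=snapshot("wrist")[:,:,::-1];cv2.imwrite("pics/w9.png",im)
si=snapshot("side")[:,:,::-1];sc=snapshot("scene")[:,:,::-1];cv2.imwrite("pics/side9.png",si);cv2.imwrite("pics/scene9.png",sc)
u,v=map(int,wproj((.454,.314,.06),s));print(u,v)
z=lambda a,w,h:cv2.resize(a,(w,h),interpolation=cv2.INTER_CUBIC)
top=np.hstack([z(im[v-36:v+36,u-48:u+48],400,300),z(sc[235:295,130:210],400,300)])
bot=np.hstack([z(si[125:173,175:239],400,300),z(si[110:260,210:410],400,300)])
cv2.imwrite("pics/m9.png",np.vstack([top,bot]))
```

```text
t 22.45 tcp [0.4512 0.3177 0.1918] yaw 0.823 ax [ 0.001  0.001 -1.   ] F [ 0.  -0.7 -0.2] M [-0.02  0.09  0.02] gap 0.998 q [ 0.41  0.48  1.66 -0.    1.   -0.41]
254 183
```

View pics/m9.png

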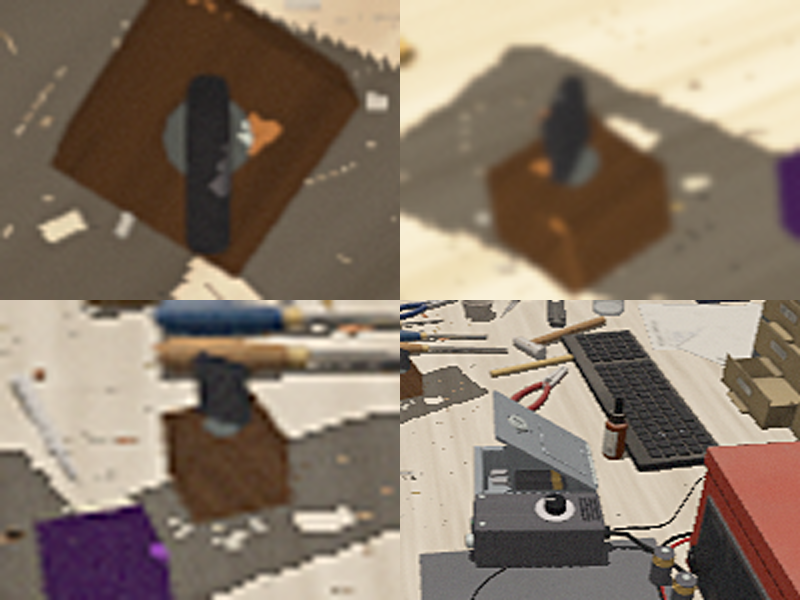

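The picture shows the key standing in the orange stand with its collar on the block, and the hatch open. One numeric check of uprightness and seating before I hand in.

Run:
```python
from h import *
s=status.sense();x0,y0,k=254-48,183-36,400/96
a=.823;y=np.array([-np.sin(a),np.cos(a),0])
c=wplane(x0+206/k,y0+139/k,.044,s);print("collar",c)
for n,p in(("top end",wplane(x0+208/k,y0+252/k,.08,s)),("low end",wplane(x0+207/k,y0+75/k,.044,s))):
    print(n,"along key y mm",1e3*(p-c)@y)
w=lambda d,z:[(q-b)*k for q,b in zip(wproj(np.array([.4542,.3138,0])+d*y+[0,0,z],s),(x0,y0))]
print("upright would show top end",w(-.017,.08),"low end",w(.017,.044))
```

```text
collar [0.45399278 0.31320562 0.044     ]
top end along key y mm -15.439957203870108
low end along key y mm 15.931312408086253
upright would show top end [np.float64(207.85967667937064), np.float64(257.5578080685438)] low end [np.float64(208.37315109923392), np.float64(69.6201856293102)]
```

```bash
python3 -c "
from station import ticket
print(ticket.sign_off())"
```

```text
the job is handed in; nothing more can be done
None
```

The hatch is open and the key is back upright in its wooden stand. I handed the job in at about 22.5 s of the 72 s allowed; no verdict was reported.

- **Opening:** I took the key from the orange-brown stand, not the purple look-alike. The blade went into the slot at the first try. I pressed it in with about 12–14 N and turned it about 1.1 rad anticlockwise until the stop was felt. The readings on the unit peaked at about 14 N, under the 25 N limit.
- **A disagreement on the way:** while I withdrew the key, it had tilted in the grip by an estimated 0.13 rad, probably dragged by the rising hatch. The views agreed on the direction of the tilt but not on the tip offset, which came out between 7 and 10 mm. Straightening it against the hole wall did not work (about 12 N sideways on the stand). I then lowered it into the hole and released it, and it settled upright.
- **Last checks:**
    - The handle ends measured −15.4 and +15.9 mm about the collar, which means upright within about 0.02 rad.
    - The collar was within 1 mm of the hole axis and rested on the block.
    - The side view showed the hatch standing wide open; I did not measure its angle.
    - The gripper was empty and clear at 0.19 m height.
    - I did not measure the spare cells, tape, pliers and screwdriver again; no contact with them was seen.

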